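Gauge a blind tool socket with a depth rod and its stop ring

TASK

Mark how deep the narrow socket is: take the steel depth rod with the brass ring out of its rack, lower it gently into the narrower of the two standing tool sockets, without letting it drop, until it bottoms out, and while still gripping it press it home with about 15 newtons. Then slide the ring down the rod until it sits on the socket's rim, press it down there with about 15 newtons too, and leave the rod standing there on the bottom with the ring on the rim. Never lean hard on rod or ring (stay below about 25 newtons) and leave the other things where they are.

Things in the scene. Friction and masses are not known exactly. Their poses are not given: they have to be found in the camera images.
- gauge: Plain steel depth rod, straight and round, 16 mm thick and 130 mm long, about 0.2 kg with its ring. Stands upright in a rack hole 30 mm deep at the start. Origin at the centre of its foot (slightly chamfered lower end), z along the rod towards its top. A brass ring slides on it with a friction of about 4 N, and stays where it is left.
- gauge_top (a point): Centre of the top end of the depth rod, 130 mm above its foot. The bare rod between here and the ring is at least 40 mm long: grip there.
- ring_face (a point): Centre of the underside of the brass stop ring on the rod (42 mm across, 12 mm tall, its flat top is 12 mm above this point). At the start 72 to 78 mm above the rod's foot. Pushed along the rod, it can go as far as 28 mm above the foot.
- rack: Light wooden rack block 90 x 200 x 50 mm, fixed, origin at the centre of its underside, y along its length. The depth rod stands in the hole at y = -55 mm, 18 mm across; a loose wooden tool handle (26 mm thick, 130 mm long, no ring; not to be used) in the hole at y = +55 mm. Both reach 100 mm above the rack.
- narrow: Dark wooden holding block (100 x 80 x 50 mm, fixed) with a dark forged tool head standing in it, socket up: the narrower of the two sockets, 26 mm outside below its lip, bore 18 mm, upright, 130 mm above the table. The head sits on a rubber pad and yields downwards about 1 mm per 12 N. Origin at the centre of the block's underside.
- narrow_mouth (a point): Centre of the rim (top plane) of the narrow socket. The lip is flared: 31 mm across outside, 23 mm inside at the rim, narrowing to the 18 mm bore within 8 mm. The socket is blind, with a flat rigid bottom 42 to 58 mm below this point; the depth differs each time and is not known beforehand.
- wide: A second, equal holding block with a wider socket (44 mm outside, bore 36 mm, same height). Not to be used. The two blocks change places.

How it is judged:
By the outcome, as a careful person would: the job done as asked, in the order asked, and still so for the second after the job is handed in, with the robot touching nothing.
It also fails if it takes over 54 s, if anything falls off the work surface, if the arm or the gripper's body presses on something with over 40 N, if the wrist force passes 120 N, or if a joint passes its speed limit or range.

ROBOT

A 6-joint arm with a two-finger parallel gripper is mounted at the origin on the work surface. World frame = base frame: x ahead of the robot, y to its left, z up, the work surface at z = 0. Lengths are in mm, angles in rad, forces in N, time in s.
With the tool pointing down it reaches from about 275 to 850 mm from the base axis. Payload 5.2 kg.
Tool frame: the origin (TCP) lies midway between the tips of the shut fingers; the grasp point (between the pads) lies 19 mm behind it; z points along the fingers, x is the direction in which the jaws open and shut, and the axes are right-handed (so a half turn about z gives the same grasp; the last joint's range is limited). The gripper opens to 85 mm and grips with 20 to 120 N. Pads are 22 mm wide; open, the fingers measure 114 mm over their backs; the gripper's body (76 mm by 85 mm) begins 54 mm behind the grasp point. The pads swing forward as they close: fully open they stand 13 mm farther back than shut.
Start: joints at [0.919, 0.259, 1.535, -0, 1.348, -0.203], TCP at [238.616, 495.547, 231.31] pointing down, gripper open.
Joint ranges: [-3.14, 3.14], [-0.91, 2.08], [0.19, 2.58], [-1.22, 4.36], [0.22, 2.71], [-3.12, 3.12]. Speed limits (rad/s): [2.57, 2.57, 3.14, 3.14, 3.14, 3.14].

INTERFACE

Orientations are given as a unit quaternion [x, y, z, w].
In Python, from rig import bot gives the robot as it stands.
- The arm moves only by the shell command python3 -m creep 'ROWS' [FORCE]. ROWS is JSON, a list of rows, each a list of 3 entries, a list of its own where there are three numbers: the shift along the tool's x, y, z in cm, then the turn, a rotation vector about the tool's x, y, z in rad, then the finger opening in cm, from 0 to 8.54. In form: [[[x, y, z], [ax, ay, az], hand], ...]. A call has 1 to 5 rows; each row shifts and turns the commanded pose from where the row before left it, along the tool's axes as they then stand; what a row does not reach is not made up. A row lasts 1/12 s, in which the tool goes at most 41.7 mm and 7.16 degrees, less where a joint would pass 70% of its speed; a pose out of reach is approached as far as the arm can. A call is refused whole if a number of a shift passes 4.17 or a number of a turn 0.125, either way. A call with a gripper value outside its range is refused whole. The fingers move at their own pace and stop on an object; FORCE is the grip in N (left out, the last holds). Time passes only in rows, so rows that do not move let the fingers close. It gives the time, the measured TCP pose, the force and the opening at its end, in the units of the state.
- bot.sense(): the state, without advancing time (a new reading comes with each control period).
- bot.snapshot(name): name is "side" or "top" or "wrist"; returns the picture (420x560x3 uint8, red, green, blue); there is no depth.
- bot.camera_model(name): a dict with "fovy" (degrees; the focal length in pixels is half the picture's height over the tangent of half this angle, whatever the lens; pixels are square), "cx", "cy" (the principal point, pixels), "view" (4x4, takes a point from world to camera coordinates). Camera axes: x right, y up, looking along -z (the intrinsics and any distortion apply to the point x, -y, -z); pixel columns grow to the right and rows downward; lengths in mm; the calibration is good to about 2 mm. A picture is of the moment at which its call begins: read the wrist's pose just before it. camera_model takes no time and is no camera call; for the wrist camera it gives the pose at the moment of the call.
- bot.hand_in(): hands the job in, once; it reports no verdict.
The state is a dict: "time": time; "joint_positions": joint angles; "qvel": joint speeds; "effort": joint torques, N m; "position": TCP position; "tool_rot": TCP orientation; "wrist_force": force on the tool from outside, world axes, zero at the start; "wrist_torque": the same for the moment, N m; "width": opening from 0.0 (shut) to 1.0 (fully open).
Only numpy, scipy, OpenCV 4.12 (cv2) and the standard library are available. Lean on these libraries where they do the work, as an engineer would, in place of code of your own. Each camera call takes 0.05 s, during which the arm holds its last target.

## Working session

There is one attempt and no reset: what is moved stays moved. The work goes in short steps, Python scripts to look and compute and a shell command to move; the robot and the scene stay as the last step left them, time stands still between calls to the robot, and variables do not carry over. Pictures are saved under pics/ and viewed, and the job is handed in when it is done.

```bash
mkdir -p pics; ls; python3 - <<'E'
from rig import bot
import cv2
print(bot.sense())
for n in ["side","top"]:
    im=bot.snapshot(n); cv2.imwrite(f"pics/{n}0.png",im[:,:,::-1])
    print(n,bot.camera_model(n))
print(bot.camera_model("wrist"))
E
```

```text
pics
{'time': 0.0, 'joint_positions': array([ 9.19200921e-01,  2.59343666e-01,  1.53608313e+00, -5.34566996e-05,
        1.34800193e+00, -2.02809812e-01]), 'qvel': array([ 7.52713608e-05, -5.81028256e-04, -9.15100480e-04, -1.19564282e-03,
        8.16105872e-04,  2.04619808e-04]), 'effort': array([-2.28665871e-03, -4.46035910e+01, -2.90567082e+01, -2.90583066e-04,
        1.18914663e-02, -4.53885821e-05]), 'position': array([238.3011201 , 495.1043633 , 230.47432104]), 'tool_rot': array([ 8.46717134e-01,  5.32042528e-01, -8.50631063e-04,  3.46257308e-04]), 'wrist_force': array([0.30464719, 0.00686766, 0.85727999]), 'wrist_torque': array([-0.0283199 ,  0.00974104,  0.00502119]), 'width': 1.0023463032787152}
side {'fovy': 49.700478709647406, 'cx': 275.20918260996683, 'cy': 205.65316509367125, 'view': array([[ 9.70057681e-01, -2.42834327e-01, -4.42560256e-03,
        -5.21948400e+02],
       [ 1.49698180e-01,  5.83456335e-01,  7.98228764e-01,
        -1.71385346e+02],
       [-1.91255199e-01, -7.74990448e-01,  6.02338156e-01,
        -9.17834243e+02],
       [ 0.00000000e+00,  0.00000000
[... 210 characters left out ...]
1.94993829e+01],
       [ 9.99295112e-01, -7.30539918e-03,  3.68226851e-02,
        -5.20624503e+02],
       [-3.70049655e-02, -2.66207650e-02,  9.98960443e-01,
        -9.11012811e+02],
       [ 0.00000000e+00,  0.00000000e+00,  0.00000000e+00,
         1.00000000e+00]])}
{'fovy': 66.929716408314, 'cx': 282.0809923533354, 'cy': 209.74153756724502, 'view': array([[ 4.33635773e-01,  9.01087000e-01, -1.49461784e-03,
        -5.50157141e+02],
       [-8.60675434e-01,  4.13695955e-01, -2.96805415e-01,
         3.96772160e+01],
       [-2.66829183e-01,  1.29991826e-01,  9.54936810e-01,
        -3.80449261e+02],
       [ 0.00000000e+00,  0.00000000e+00,  0.00000000e+00,
         1.00000000e+00]])}
```

View pics/side0.png

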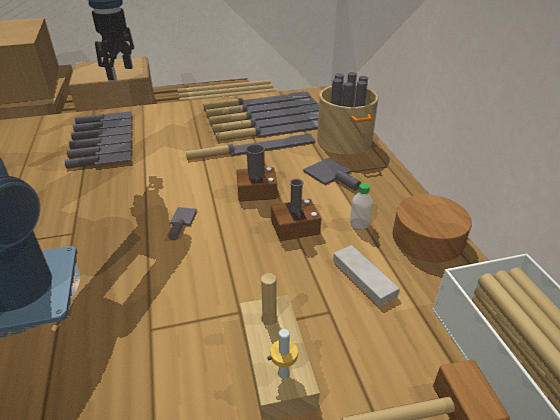

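View pics/top0.png

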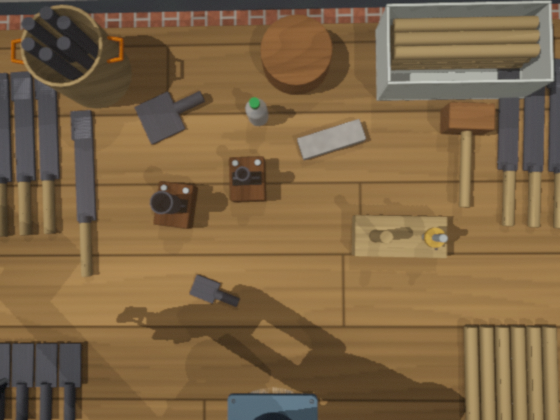

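```bash
python3 - <<'E'
import cv2,numpy as np
s=cv2.imread("pics/side0.png");t=cv2.imread("pics/top0.png")
def c(im,x,y,w,h,k): return cv2.resize(im[y:y+h,x:x+w],None,fx=k,fy=k,interpolation=cv2.INTER_CUBIC)
a=c(s,240,320,80,60,5);b=c(s,260,170,80,60,5);d=c(t,400,205,80,60,5);e=c(t,210,145,80,60,5)
cv2.imwrite("pics/crops0.png",np.vstack([np.hstack([a,b]),np.hstack([d,e])]))
E
```

```text
(no output)
```

View pics/crops0.png

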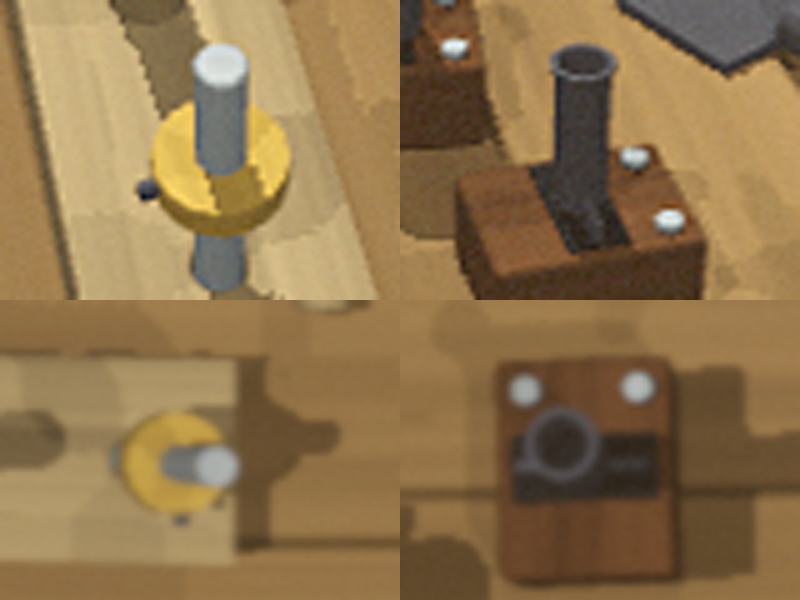

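```bash
cat > h.py <<'E'
import numpy as np
from rig import bot
def ray(n,px,m=None):
    m=m or bot.camera_model(n); f=210/np.tan(np.radians(m["fovy"]/2))
    d=np.array([(px[0]-m["cx"])/f,-(px[1]-m["cy"])/f,-1]); V=m["view"]
    return -V[:3,:3].T@V[:3,3], V[:3,:3].T@d
def plane(n,px,z,m=None):
    o,d=ray(n,px,m); return o+d*(z-o[2])/d[2]
def tri(rs):
    A=0;b=0
    for o,d in rs:
        d=d/np.linalg.norm(d);P=np.eye(3)-np.outer(d,d);A=A+P;b=b+P@o
    return np.linalg.solve(A,b)
def proj(n,X,m=None):
    m=m or bot.camera_model(n); f=210/np.tan(np.radians(m["fovy"]/2))
    c=m["view"]@np.r_[X,1]; return np.array([m["cx"]-f*c[0]/c[2], m["cy"]+f*c[1]/c[2]])
E
python3 - <<'E'
from h import *
np.set_printoptions(precision=1,suppress=True)
for nm,s,t,z in [("rod",(284,332.6),(443.4,238.2),150),("narrow",(296.6,182.4),(242.4,173.8),130)]:
    print(nm,tri([ray("side",s),ray("top",t)]),plane("side",s,z),plane("top",t,z))
# rack corners in top image
for p in [(355,216),(449,216),(447,257.5),(355,257)]: print(plane("top",p,50))
from scipy.spatial.transform import Rotation as R
st=bot.sense(); print(R.from_quat(st["tool_rot"]).as_matrix())
E
```

```text
rod [ 464.3 -343.7  151. ] [ 465.8 -343.2  150. ] [ 462.9 -343.7  150. ]
narrow [597.7  51.1 128.9] [599.3  49.4 130. ] [595.6  51.4 130. ]
[ 510.  -188.9   50. ]
[ 508.6 -395.    50. ]
[ 417.5 -388.7   50. ]
[ 419.4 -187.7   50. ]
[[ 0.4  0.9 -0. ]
 [ 0.9 -0.4 -0. ]
 [-0.  -0.  -1. ]]
```

```bash
python3 -m creep '[[[0,0,0],[0,0,-0.112],8.5],[[0,0,0],[0,0,-0.112],8.5],[[0,0,0],[0,0,-0.112],8.5],[[0,0,0],[0,0,-0.112],8.5],[[0,0,0],[0,0,0],8.5]]' 30
python3 - <<'E'
from h import *
from scipy.spatial.transform import Rotation as R
s=bot.sense();print(s["time"],s["position"]);print(R.from_quat(s["tool_rot"]).as_matrix().round(4))
E
```

```text
time: 0.52
position: [238.4, 495.3, 230.8]
tool_rot: [0.706, 0.708, -0.0, 0.0]
wrist_force: [0.0, -0.5, -0.2]
width: 0.992
0.5167 [238.44698525 495.32204318 230.8437327 ]
[[-3.1e-03  1.0e+00 -6.0e-04]
 [ 1.0e+00  3.1e-03 -8.0e-04]
 [-8.0e-04 -6.0e-04 -1.0e+00]]
```

```bash
python3 -m creep '[[[-3.4,0.94,0],[0,0,0],8.5],[[-3.4,0.94,0],[0,0,0],8.5],[[-3.4,0.94,0],[0,0,0],8.5],[[-3.4,0.94,0],[0,0,0],8.5],[[-3.4,0.94,0],[0,0,0],8.5]]' |head -2
python3 -m creep '[[[-3.4,0.94,0],[0,0,0],8.5],[[-3.4,0.94,0],[0,0,0],8.5],[[-3.4,0.94,0],[0,0,0],8.5],[[-3.4,0.94,0],[0,0,0],8.5],[[-3.4,0.94,0],[0,0,0],8.5]]' |head -2
python3 -m creep '[[[-3.4,0.94,0],[0,0,0],8.5],[[-3.4,0.94,0],[0,0,0],8.5],[[-3.4,0.94,0],[0,0,0],8.5],[[-3.4,0.94,0],[0,0,0],8.5],[[-3.4,0.94,0],[0,0,0],8.5]]' |head -2
python3 -m creep '[[[-3.4,0.94,0],[0,0,0],8.5],[[-3.4,0.94,0],[0,0,0],8.5],[[-3.4,0.94,0],[0,0,0],8.5],[[-3.4,0.94,0],[0,0,0],8.5],[[-3.4,0.94,0],[0,0,0],8.5]]' |head -2
python3 -m creep '[[[-2.5,0.7,0],[0,0,0],8.5],[[-2,0.7,0],[0,0,0],8.5],[[-1,0.7,0],[0,0,0],8.5],[[0,0,0],[0,0,0],8.5],[[0,0,0],[0,0,0],8.5]]'
python3 - <<'E'
from h import *
import cv2
s=bot.sense();print(s["time"],s["position"]);m=bot.camera_model("wrist")
im=bot.snapshot("wrist");cv2.imwrite("pics/w1.png",im[:,:,::-1])
p=s["position"].copy();print(proj("wrist",p,m),proj("wrist",[464.3,-343.7,150],m))
E
```

```text
time: 0.93
position: [285.2, 324.0, 231.0]
time: 1.35
position: [332.2, 153.9, 231.3]
time: 1.77
position: [379.1, -16.3, 231.4]
time: 2.18
position: [426.0, -186.4, 231.1]
time: 2.6
position: [446.9, -239.1, 230.8]
tool_rot: [0.708, 0.706, 0.0, -0.001]
wrist_force: [0.5, -0.3, -0.1]
width: 0.996
2.6 [ 446.8879132  -239.10205401  230.82133007]
[280.88468414 266.94856992] [143.75304038 238.23567689]
```

View pics/w1.png

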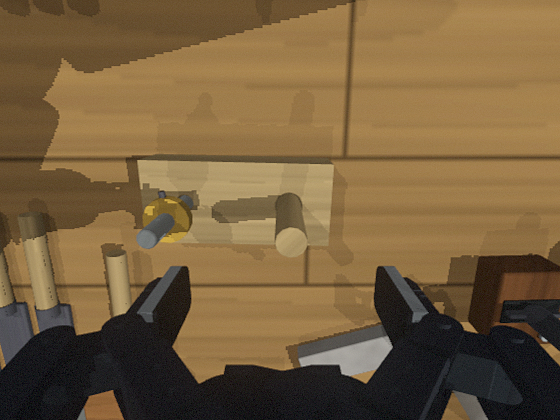

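```bash
python3 -m creep '[[[-2.5,0.4,0],[0,0,0],8.5],[[-3.0,0.4,0],[0,0,0],8.5],[[-2.6,0.4,0],[0,0,0],8.5],[[-1.8,0.4,0],[0,0,0],8.5],[[0,0,0],[0,0,0],8.5]]' | head -2
python3 - <<'E'
from h import *
import cv2
# rough from previous
s=bot.sense();print(s["time"],s["position"]);m=bot.camera_model("wrist")
im=bot.snapshot("wrist");cv2.imwrite("pics/w2.png",im[:,:,::-1])
p=s["position"].copy();print(proj("wrist",p,m),proj("wrist",[464.3,-343.7,150],m))
np.save("m2.npy",m,allow_pickle=True)
E
```

```text
time: 3.07
position: [463.3, -340.4, 231.3]
3.0667 [ 463.29901724 -340.38912656  231.26038094]
[280.87135307 266.88988249] [277.01365969 217.06041716]
```

View pics/w2.png

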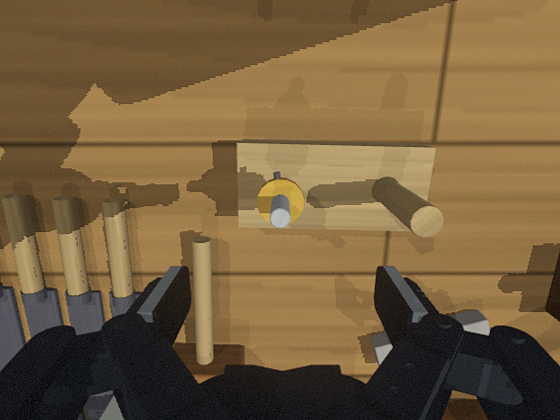

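```bash
python3 - <<'E'
from h import *
import cv2
m=np.load("m2.npy",allow_pickle=True).item()
print(plane("wrist",(280.8,217.5),150,m))
im=cv2.imread("pics/w2.png");c=cv2.resize(im[170:240,240:320],None,fx=8,fy=8,interpolation=cv2.INTER_CUBIC);cv2.imwrite("pics/w2c.png",c)
E
```

```text
[ 464.65067178 -340.87298974  150.        ]
```

View pics/w2c.png

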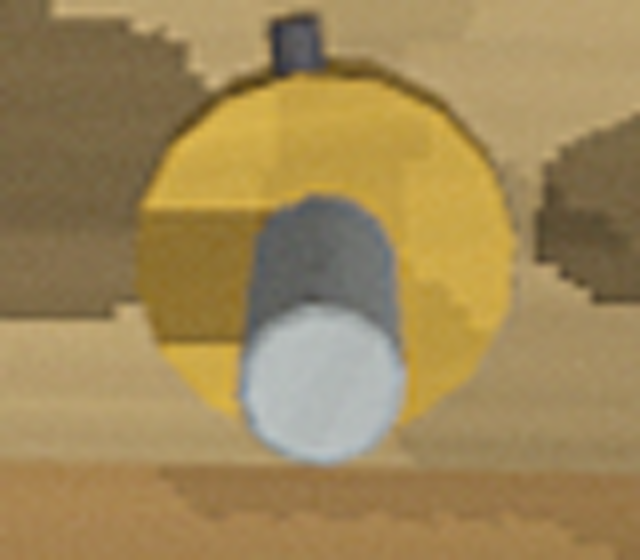

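```bash
python3 -m creep '[[[-0.05,0.07,2],[0,0,0],8.5],[[-0.05,0.06,2],[0,0,0],8.5],[[0,0,2],[0,0,0],8.5],[[0,0,2],[0,0,0],8.5],[[0,0,0],[0,0,0],8.5]]'
python3 - <<'E'
from h import *
import cv2
for z in (104,107,110,150): print(z,proj("side",[464.5,-342,z]))
s=bot.sense();print(s["position"]);m=bot.camera_model("wrist")
im=bot.snapshot("wrist");cv2.imwrite("pics/w3.png",im[:,:,::-1]);print(proj("wrist",[464.3,-341.2,150],m))
im=bot.snapshot("side");cv2.imwrite("pics/s3.png",cv2.resize(im[270:400,210:370,::-1],None,fx=4,fy=4,interpolation=cv2.INTER_CUBIC))
E
```

```text
time: 3.53
position: [462.3, -335.3, 147.7]
tool_rot: [0.707, 0.707, 0.0, -0.004]
wrist_force: [-1.0, 0.8, 0.7]
width: 0.996
104 [282.7104343  351.48925516]
107 [282.72156092 350.27492936]
110 [282.73274708 349.05410545]
150 [282.88782741 332.12910764]
[ 462.29303463 -335.28961224  147.67506211]
[269.00925613 272.79881121]
```

View pics/w3.png

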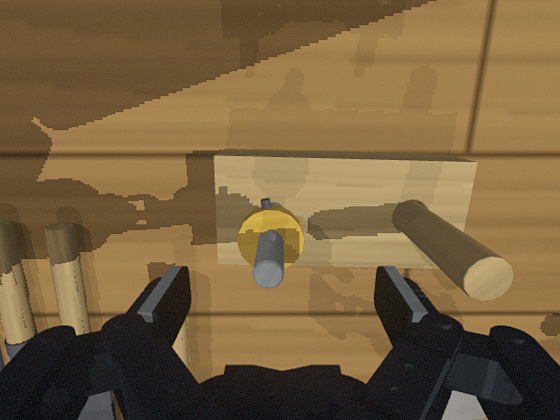

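View pics/s3.png

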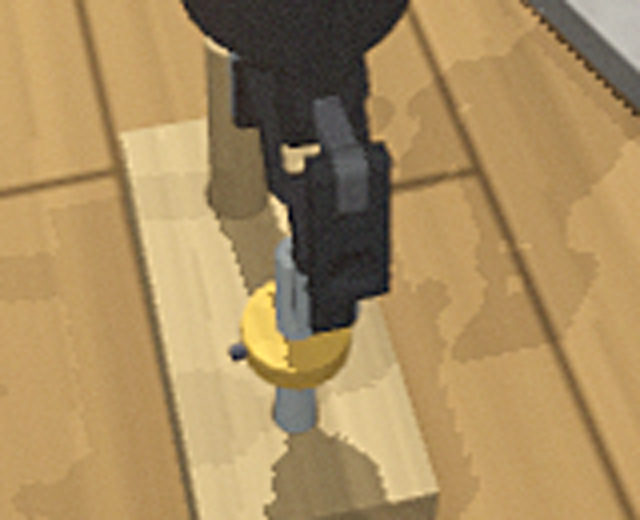

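```bash
python3 -m creep '[[[0,0,0],[0,0,0],8.5],[[0,0,0],[0,0,0],8.5]]'
python3 - <<'E'
from h import *
from scipy.spatial.transform import Rotation as R
s=bot.sense();print(s["position"],s["qvel"]);print(R.from_quat(s["tool_rot"]).as_matrix().round(4))
m=bot.camera_model("wrist"); print(plane("wrist",(268.5,273),150,m), proj("wrist",[464.3,-341.2,150],m))
E
```

```text
time: 3.8
position: [465.1, -339.8, 153.2]
tool_rot: [0.707, 0.707, -0.0, 0.001]
wrist_force: [0.4, -1.3, 0.3]
width: 0.993
[ 465.05091887 -339.76287821  153.18010443] [-0.00510876  0.00287147 -0.00247733  0.00052602 -0.00224864 -0.0010912 ]
[[ 3.0e-04  1.0e+00  2.0e-03]
 [ 1.0e+00 -3.0e-04 -2.1e-03]
 [-2.1e-03  2.0e-03 -1.0e+00]]
[ 470.20629019 -346.2017451   150.        ] [278.14700207 262.66193306]
```

```bash
python3 -m creep '[[[-0.15,-0.07,0.9],[0,0,0],8.5],[[0,0,1],[0,0,0],8.5],[[0,0,1],[0,0,0],8.5],[[0,0,0.8],[0,0,0],8.5],[[0,0,0],[0,0,0],8.5]]' >/dev/null
python3 -m creep '[[[0,0,0],[0,0,0],8.5],[[0,0,0],[0,0,0],8.5],[[0,0,0],[0,0,0],8.5]]'
python3 - <<'E'
from h import *
import cv2
s=bot.sense();print(s["position"]);m=bot.camera_model("wrist")
im=bot.snapshot("wrist");cv2.imwrite("pics/w4.png",im[:,:,::-1]);print(proj("wrist",[464.3,-341.3,150],m))
np.save("m4.npy",m,allow_pickle=True)
E
```

```text
time: 4.47
position: [463.8, -341.4, 114.6]
tool_rot: [0.707, 0.707, -0.0, 0.0]
wrist_force: [-0.5, 0.1, 0.2]
width: 0.992
[ 463.79833424 -341.41832642  114.63313856]
[280.86299059 309.94887855]
```

View pics/w4.png

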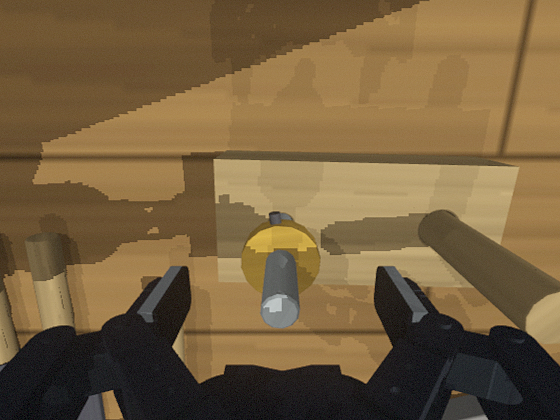

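```bash
python3 -m creep '[[[0,0,0],[0,0,0],2.4],[[0,0,0],[0,0,0],2.4],[[0,0,0],[0,0,0],2.4],[[0,0,0],[0,0,0],2.4],[[0,0,0],[0,0,0],2.4]]' 60
python3 -m creep '[[[0,0,0],[0,0,0],1.8],[[0,0,0],[0,0,0],1.2],[[0,0,0],[0,0,0],0.6],[[0,0,0],[0,0,0],0],[[0,0,0],[0,0,0],0]]' 60
python3 -m creep '[[[0,0,0],[0,0,0],0],[[0,0,0],[0,0,0],0],[[0,0,0],[0,0,0],0]]'
```

```text
time: 4.93
position: [463.6, -341.1, 114.4]
tool_rot: [0.707, 0.707, -0.0, 0.0]
wrist_force: [0.3, 0.0, 0.3]
width: 0.297
time: 5.35
position: [463.7, -341.4, 114.5]
tool_rot: [0.707, 0.707, -0.0, 0.0]
wrist_force: [0.4, -0.8, 1.7]
width: 0.169
time: 5.6
position: [463.7, -341.4, 114.5]
tool_rot: [0.707, 0.707, -0.0, 0.0]
wrist_force: [0.2, -0.8, 1.9]
width: 0.169
```

```bash
python3 -m creep '[[[0,0,-0.5],[0,0,0],0],[[0,0,-1],[0,0,0],0],[[0,0,-1],[0,0,0],0],[[0,0,-1],[0,0,0],0],[[0,0,-1],[0,0,0],0]]'
python3 -m creep '[[[0,0,-2],[0,0,0],0],[[0,0,-2],[0,0,0],0],[[0,0,-2],[0,0,0],0],[[0,0,-2],[0,0,0],0],[[0,0,-1.5],[0,0,0],0]]'
python3 -m creep '[[[0,0,0],[0,0,0],0],[[0,0,0],[0,0,0],0],[[0,0,0],[0,0,0],0]]'
python3 - <<'E'
from h import *
import cv2
s=bot.sense();print(s["position"],s["wrist_force"],s["width"])
im=bot.snapshot("wrist");cv2.imwrite("pics/w5.png",im[:,:,::-1])
im=bot.snapshot("side");cv2.imwrite("pics/s5.png",cv2.resize(im[200:400,200:400,::-1],None,fx=3,fy=3,interpolation=cv2.INTER_CUBIC))
p=s["position"]
for d in (-94.5,-94.5+130): print(proj("side",p+[0,0,d]))
E
```

```text
time: 6.02
position: [463.4, -340.6, 160.5]
tool_rot: [0.707, 0.707, 0.0, -0.0]
wrist_force: [-0.6, -0.5, -1.7]
width: 0.17
time: 6.43
position: [463.7, -340.9, 257.2]
tool_rot: [0.707, 0.707, 0.0, 0.001]
wrist_force: [0.4, -0.1, -1.3]
width: 0.165
time: 6.68
position: [463.1, -340.5, 253.5]
tool_rot: [0.707, 0.707, 0.0, -0.001]
wrist_force: [-0.8, -0.8, -2.5]
width: 0.166
[ 463.102183   -340.46276737  253.54868466] [-0.76957148 -0.75020319 -2.455098  ] 0.16588394822000285
[281.70110543 327.46814193]
[282.136448  261.4732246]
```

View pics/w5.png

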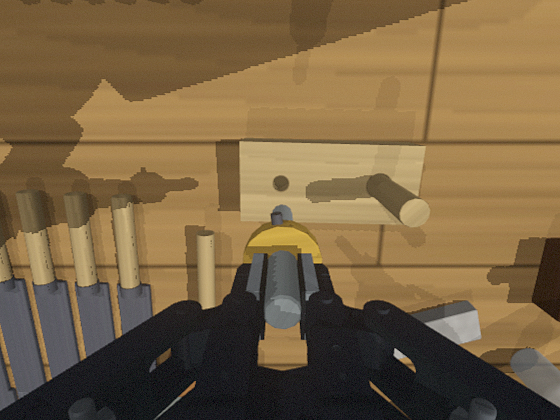

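View pics/s5.png

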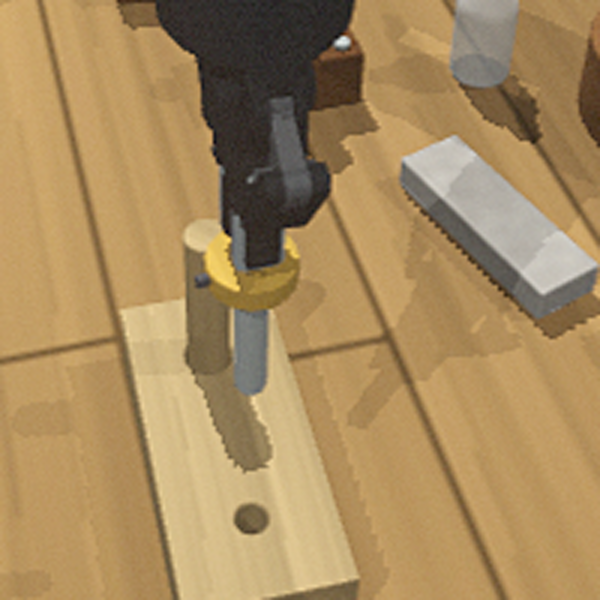

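```bash
python3 -m creep '[[[1,0.35,0],[0,0,0],0],[[2,0.7,0],[0,0,0],0],[[3,1,0],[0,0,0],0],[[3,1,0],[0,0,0],0],[[3,1,0],[0,0,0],0]]' |head -2
python3 -m creep '[[[3,1,0],[0,0,0],0],[[3,1,0],[0,0,0],0],[[3,1,0],[0,0,0],0],[[3,1,0],[0,0,0],0],[[3,1,0],[0,0,0],0]]' |head -2
python3 -m creep '[[[3,1,0],[0,0,0],0],[[3,1,0],[0,0,0],0],[[2,0.7,0],[0,0,0],0],[[1,0.5,0],[0,0,0],0],[[0,0,0],[0,0,0],0]]' |head -2
python3 -m creep '[[[0,0,0],[0,0,0],0],[[0,0,0],[0,0,0],0],[[0,0,0],[0,0,0],0]]'
python3 - <<'E'
from h import *
import cv2
s=bot.sense();print(s["time"],s["position"])
im=bot.snapshot("wrist");cv2.imwrite("pics/w6.png",im[:,:,::-1])
im=bot.snapshot("side");cv2.imwrite("pics/s6.png",im[:,:,::-1])
p=s["position"];print(proj("side",p+[0,0,-94.5]),proj("side",[597.3,52.5,130]))
E
```

```text
time: 7.2
position: [504.1, -219.2, 253.4]
time: 7.62
position: [554.0, -68.7, 253.6]
time: 8.03
position: [586.5, 21.5, 253.5]
time: 8.28
position: [586.0, 17.5, 254.2]
tool_rot: [0.708, 0.706, -0.0, -0.0]
wrist_force: [0.9, 0.4, -2.7]
width: 0.176
8.2833 [586.01555034  17.53290735 254.16650604]
[295.10003955 179.79646585] [295.33684596 181.74661567]
```

View pics/w6.png

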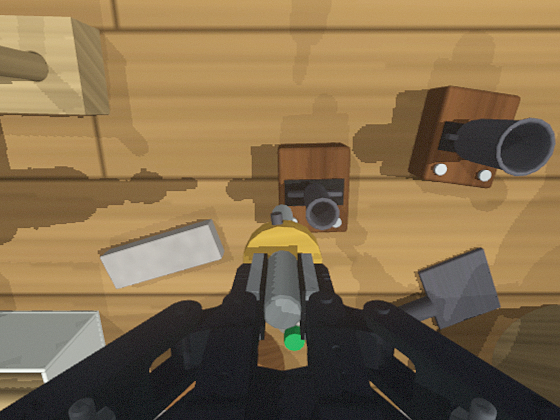

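View pics/s6.png

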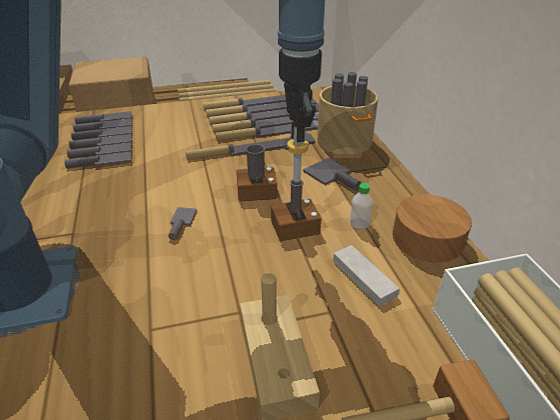

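```bash
python3 - <<'E'
from h import *
import cv2
m=bot.camera_model("wrist");s=bot.sense();print(s["position"])
print(plane("wrist",(322.4,210),130,m), proj("wrist",s["position"]+[0,0,-94.5],m))
im=cv2.imread("pics/w6.png");cv2.imwrite("pics/w6c.png",cv2.resize(im[180:240,260:360],None,fx=7,fy=7,interpolation=cv2.INTER_CUBIC))
E
```

```text
[586.12353246  17.55440505 254.3324247 ]
[595.05615635  53.69953744 130.        ] [281.37981216 210.5452601 ]
```

View pics/w6c.png

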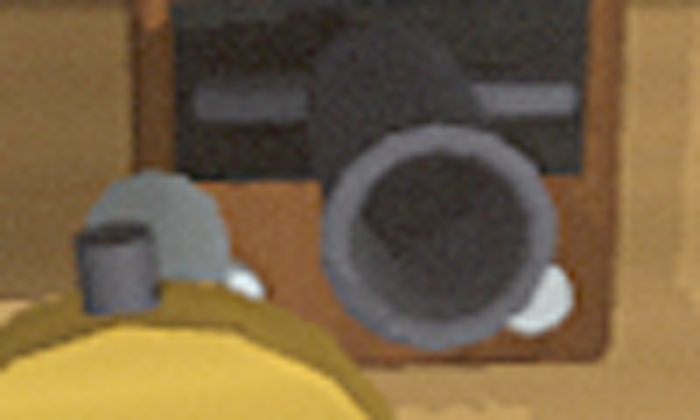

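```bash
python3 - <<'E'
from h import *
m=bot.camera_model("wrist");s=bot.sense();p=s["position"];print(p)
mo=plane("wrist",(322.2,213.2),130,m);fo=plane("wrist",(282.3,214.3),p[2]-94.5,m)
print("mouth",mo,"foot",fo,"delta",mo-fo, "foot-tcp",fo-p)
E
python3 - <<'E'
import cv2,numpy as np
im=cv2.imread("pics/s6.png");cv2.imwrite("pics/s6c.png",cv2.resize(im[110:210,250:350],None,fx=6,fy=6,interpolation=cv2.INTER_CUBIC))
E
```

```text
[586.12353246  17.55440505 254.3324247 ]
mouth [598.02736072  53.62748183 130.        ] foot [589.22865076  18.27103512 159.8324247 ] delta [  8.79870996  35.35644671 -29.8324247 ] foot-tcp [  3.10511831   0.71663006 -94.5       ]
```

View pics/s6c.png

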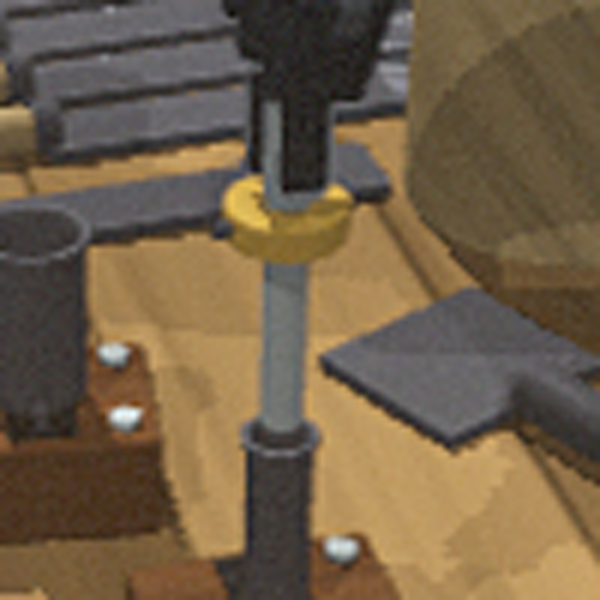

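```bash
python3 - <<'E'
from h import *
p=bot.sense()["position"]
for f in [(297,181),(297,181.7)]:
  fo=plane("side",f,p[2]-94.5);mo=plane("side",(296.6,182.4),130);print(fo,mo,mo-fo)
print(proj("side",p+[0,0,-94]),proj("side",p+[0,0,-20]))
E
```

```text
[588.52591366  11.98719233 159.8324247 ] [599.26910998  49.35785289 130.        ] [ 10.74319632  37.37066057 -29.8324247 ]
[587.79800838   9.48996034 159.8324247 ] [599.26910998  49.35785289 130.        ] [ 11.4711016   39.86789256 -29.8324247 ]
[295.15392736 179.51826021] [295.97452483 148.54613685]
```

```bash
python3 -m creep '[[[0.6,0.13,0.2],[0,0,0],0],[[1,0.3,0.5],[0,0,0],0],[[1,0.3,0.5],[0,0,0],0],[[0.7,0.1,0.3],[0,0,0],0],[[0.3,0.1,0.2],[0,0,0],0]]' |head -2
python3 -m creep '[[[0,0,0],[0,0,0],0],[[0,0,0],[0,0,0],0],[[0,0,0],[0,0,0],0]]'
python3 - <<'E'
from h import *
import cv2
s=bot.sense();print(s["time"],s["position"],s["qvel"].round(3))
m=bot.camera_model("wrist");p=s["position"]
print(proj("wrist",p+[0,0,-94.5],m),proj("wrist",[597.3,52.5,130],m))
np.save("m7.npy",dict(m=m,p=p),allow_pickle=True)
im=bot.snapshot("wrist");a=cv2.resize(im[170:240,240:340,::-1],None,fx=6,fy=6,interpolation=cv2.INTER_CUBIC);cv2.imwrite("pics/w7.png",a)
im=bot.snapshot("side");cv2.imwrite("pics/s7.png",cv2.resize(im[130:210,250:350,::-1],None,fx=7,fy=7,interpolation=cv2.INTER_CUBIC))
print(proj("side",p+[0,0,-94.5]))
E
```

```text
time: 8.8
position: [595.4, 56.6, 236.2]
time: 9.05
position: [595.7, 54.8, 237.4]
tool_rot: [0.707, 0.707, -0.0, 0.0]
wrist_force: [-0.2, -0.6, -1.4]
width: 0.167
9.05 [595.70671072  54.75053326 237.37816127] [-0.007 -0.006 -0.002  0.001 -0.001  0.001]
[281.41782401 210.47658885] [278.7344416  207.64889468]
[294.47935767 176.38350067]
```

View pics/w7.png

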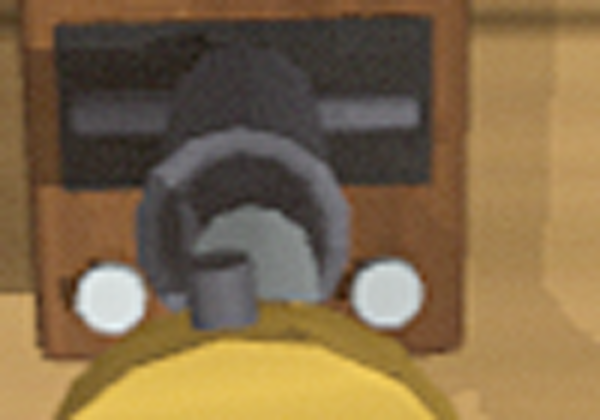

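View pics/s7.png

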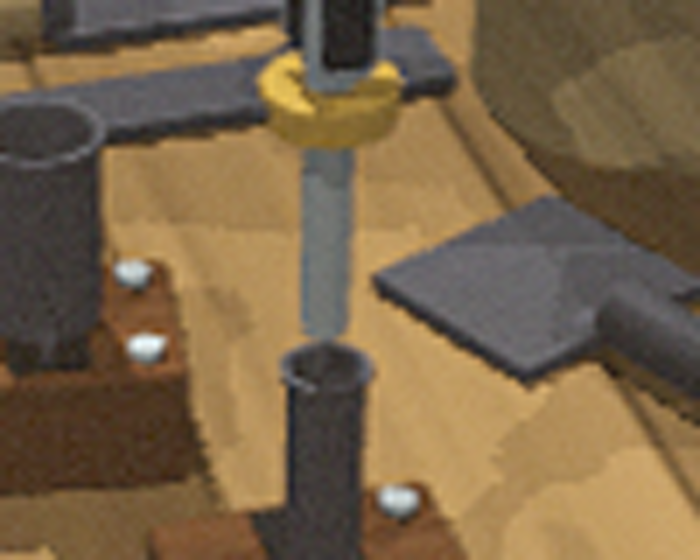

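```bash
python3 - <<'E'
from h import *
d=np.load("m7.npy",allow_pickle=True).item();m=d["m"];p=d["p"]
mo=plane("wrist",(240+243/6-.4,170+231/6-.4),130,m);fo=plane("wrist",(282.3,214.3),p[2]-94.5,m)
print("mouth",mo,"foot",fo,mo-fo)
sf=(250+325/7-.4,130+331/7-.4);sm=(250+327/7-.4,130+366/7-.4);print(sf,sm)
f=plane("side",sf,p[2]-94.5);r=plane("side",sm,130);print(f,r,r-f)
# common: side vertical px difference with zero offset
print(proj("side",r),proj("side",r+[0,0,12.9]),proj("side",r+[0,10,12.9]))
E
```

```text
mouth [597.68966692  53.62711836 130.        ] foot [598.86739268  55.44368354 142.87816127] [ -1.17772576  -1.81656519 -12.87816127]
(296.02857142857147, 176.88571428571427) (296.31428571428575, 181.88571428571427)
[598.42294158  52.00279026 142.87816127] [599.22360465  51.44306613 130.        ] [  0.80066307  -0.55972413 -12.87816127]
[296.31428571 181.88571429] [296.4543168  176.96417102] [295.18090557 174.52623068]
```

```bash
python3 -m creep '[[[-0.12,-0.02,0.3],[0,0,0],0],[[0,0,0.4],[0,0,0],0],[[0,0,0.4],[0,0,0],0],[[0,0,0.3],[0,0,0],0],[[0,0,0],[0,0,0],0]]'
python3 -m creep '[[[0,0,0.15],[0,0,0],0],[[0,0,0.15],[0,0,0],0],[[0,0,0.15],[0,0,0],0],[[0,0,0.15],[0,0,0],0],[[0,0,0],[0,0,0],0]]'
```

```text
time: 9.57
position: [594.9, 53.5, 222.1]
tool_rot: [0.707, 0.707, -0.001, -0.001]
wrist_force: [-0.2, 0.1, -1.7]
width: 0.172
time: 9.98
position: [595.3, 53.6, 217.0]
tool_rot: [0.707, 0.707, -0.0, -0.0]
wrist_force: [-0.6, -0.7, -2.4]
width: 0.171
```

```bash
python3 -m creep '[[[0,0,0.15],[0,0,0],0],[[0,0,0.15],[0,0,0],0],[[0,0,0.15],[0,0,0],0],[[0,0,0.15],[0,0,0],0],[[0,0,0],[0,0,0],0]]'
python3 - <<'E'
from h import *
import cv2
im=bot.snapshot("wrist");a=cv2.resize(im[170:240,240:340,::-1],None,fx=5,fy=5,interpolation=cv2.INTER_CUBIC)
im=bot.snapshot("side");b=cv2.resize(im[140:210,260:330,::-1],None,fx=5,fy=5,interpolation=cv2.INTER_CUBIC)
cv2.imwrite("pics/ws8.png",cv2.hconcat([a,b])[:, :800])
E
```

```text
time: 10.4
position: [595.4, 53.6, 210.9]
tool_rot: [0.707, 0.707, -0.0, -0.0]
wrist_force: [0.8, -0.1, -1.1]
width: 0.166
```

View pics/ws8.png

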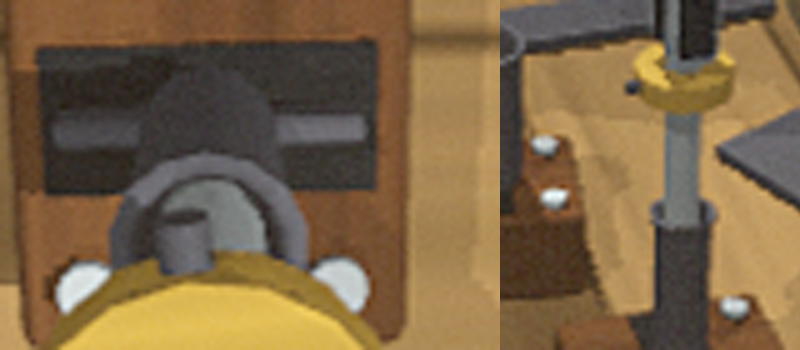

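```bash
python3 -m creep '[[[0,0,0.2],[0,0,0],0],[[0,0,0.2],[0,0,0],0],[[0,0,0.2],[0,0,0],0],[[0,0,0.2],[0,0,0],0],[[0,0,0],[0,0,0],0]]'
python3 -m creep '[[[0,0,0.2],[0,0,0],0],[[0,0,0.2],[0,0,0],0],[[0,0,0.2],[0,0,0],0],[[0,0,0.2],[0,0,0],0],[[0,0,0],[0,0,0],0]]'
python3 -m creep '[[[0,0,0.2],[0,0,0],0],[[0,0,0.2],[0,0,0],0],[[0,0,0],[0,0,0],0]]'
```

```text
time: 10.92
position: [595.3, 53.5, 202.8]
tool_rot: [0.707, 0.707, -0.0, -0.0]
wrist_force: [1.0, -0.2, -2.8]
width: 0.169
time: 11.33
position: [595.4, 53.5, 194.8]
tool_rot: [0.707, 0.707, -0.0, -0.0]
wrist_force: [1.3, -0.0, -2.4]
width: 0.171
time: 11.58
position: [595.4, 53.5, 190.9]
tool_rot: [0.707, 0.707, -0.0, -0.0]
wrist_force: [-0.4, -0.7, -3.0]
width: 0.17
```

```bash
python3 -m creep '[[[0,0,0.15],[0,0,0],0],[[0,0,0.15],[0,0,0],0],[[0,0,0.15],[0,0,0],0],[[0,0,0.1],[0,0,0],0],[[0,0,0],[0,0,0],0]]'|sed -n '2p;4p'
python3 -m creep '[[[0,0,0.03],[0,0,0],0],[[0,0,0.03],[0,0,0],0],[[0,0,0.04],[0,0,0],0],[[0,0,0],[0,0,0],0]]'|sed -n '2p;4p'
python3 -m creep '[[[0,0,0.03],[0,0,0],0],[[0,0,0.03],[0,0,0],0],[[0,0,0.04],[0,0,0],0],[[0,0,0],[0,0,0],0]]'|sed -n '2p;4p'
```

```text
position: [595.4, 53.5, 185.5]
wrist_force: [0.9, -0.2, -3.1]
position: [595.5, 53.6, 184.8]
wrist_force: [1.2, -0.2, -2.7]
position: [595.5, 53.6, 183.7]
wrist_force: [-0.3, -0.0, -1.5]
```

```bash
cat > free.py <<'E'
import sys
from rig import bot
s=bot.sense();f=s["wrist_force"][2];print(s["time"],s["position"].round(1),f.round(1));sys.exit(0 if f<1.5 else 1)
E
python3 -m creep '[[[0,0,0.03],[0,0,0],0],[[0,0,0.04],[0,0,0],0],[[0,0,0],[0,0,0],0]]'>/dev/null; python3 free.py &&
python3 -m creep '[[[0,0,0.03],[0,0,0],0],[[0,0,0.04],[0,0,0],0],[[0,0,0],[0,0,0],0]]'>/dev/null; python3 free.py &&
python3 -m creep '[[[0,0,0.03],[0,0,0],0],[[0,0,0.04],[0,0,0],0],[[0,0,0],[0,0,0],0]]'>/dev/null; python3 free.py &&
python3 -m creep '[[[0,0,0.03],[0,0,0],0],[[0,0,0.04],[0,0,0],0],[[0,0,0],[0,0,0],0]]'>/dev/null; python3 free.py
```

```text
12.9167 [595.5  53.5 183.1] -2.2
13.1667 [595.5  53.5 182.3] -1.4
13.4167 [595.5  53.6 181.7] -1.5
13.6667 [595.5  53.6 180.9] -2.1
```

```bash

python3 -m creep '[[[0,0,0.04],[0,0,0],0],[[0,0,0.04],[0,0,0],0],[[0,0,0],[0,0,0],0]]'>/dev/null; python3 free.py &&
python3 -m creep '[[[0,0,0.04],[0,0,0],0],[[0,0,0.04],[0,0,0],0],[[0,0,0],[0,0,0],0]]'>/dev/null; python3 free.py &&
python3 -m creep '[[[0,0,0.04],[0,0,0],0],[[0,0,0.04],[0,0,0],0],[[0,0,0],[0,0,0],0]]'>/dev/null; python3 free.py &&
python3 -m creep '[[[0,0,0.04],[0,0,0],0],[[0,0,0.04],[0,0,0],0],[[0,0,0],[0,0,0],0]]'>/dev/null; python3 free.py &&
python3 -m creep '[[[0,0,0.04],[0,0,0],0],[[0,0,0.04],[0,0,0],0],[[0,0,0],[0,0,0],0]]'>/dev/null; python3 free.py &&
python3 -m creep '[[[0,0,0.04],[0,0,0],0],[[0,0,0.04],[0,0,0],0],[[0,0,0],[0,0,0],0]]'>/dev/null; python3 free.py
```

```text
13.9167 [595.4  53.5 180.1] -1.7
14.1667 [595.5  53.5 179.4] -1.7
14.4167 [595.5  53.5 178.5] -1.6
14.6667 [595.4  53.6 177.7] -1.0
14.9167 [595.4  53.5 176.9] -2.0
15.1667 [595.5  53.5 176.1] -1.2
```

```bash

python3 -m creep '[[[0,0,0.04],[0,0,0],0],[[0,0,0.04],[0,0,0],0],[[0,0,0],[0,0,0],0]]'>/dev/null; python3 free.py &&
python3 -m creep '[[[0,0,0.04],[0,0,0],0],[[0,0,0.04],[0,0,0],0],[[0,0,0],[0,0,0],0]]'>/dev/null; python3 free.py &&
python3 -m creep '[[[0,0,0.04],[0,0,0],0],[[0,0,0.04],[0,0,0],0],[[0,0,0],[0,0,0],0]]'>/dev/null; python3 free.py &&
python3 -m creep '[[[0,0,0.04],[0,0,0],0],[[0,0,0.04],[0,0,0],0],[[0,0,0],[0,0,0],0]]'>/dev/null; python3 free.py &&
python3 -m creep '[[[0,0,0.04],[0,0,0],0],[[0,0,0.04],[0,0,0],0],[[0,0,0],[0,0,0],0]]'>/dev/null; python3 free.py &&
python3 -m creep '[[[0,0,0.04],[0,0,0],0],[[0,0,0.04],[0,0,0],0],[[0,0,0],[0,0,0],0]]'>/dev/null; python3 free.py
```

```text
15.4167 [595.4  53.6 175.3] -1.9
15.6667 [595.5  53.6 174.5] -1.7
15.9167 [595.5  53.6 173.8] -1.7
16.1667 [595.5  53.5 173. ] -2.1
16.4167 [595.5  53.6 172.1] -0.2
16.6667 [595.5  53.5 171.3] -1.7
```

```bash

python3 -m creep '[[[0,0,0.04],[0,0,0],0],[[0,0,0.04],[0,0,0],0],[[0,0,0],[0,0,0],0]]'>/dev/null; python3 free.py &&
python3 -m creep '[[[0,0,0.04],[0,0,0],0],[[0,0,0.04],[0,0,0],0],[[0,0,0],[0,0,0],0]]'>/dev/null; python3 free.py &&
python3 -m creep '[[[0,0,0.04],[0,0,0],0],[[0,0,0.04],[0,0,0],0],[[0,0,0],[0,0,0],0]]'>/dev/null; python3 free.py &&
python3 -m creep '[[[0,0,0.04],[0,0,0],0],[[0,0,0.04],[0,0,0],0],[[0,0,0],[0,0,0],0]]'>/dev/null; python3 free.py &&
python3 -m creep '[[[0,0,0.04],[0,0,0],0],[[0,0,0.04],[0,0,0],0],[[0,0,0],[0,0,0],0]]'>/dev/null; python3 free.py &&
python3 -m creep '[[[0,0,0.04],[0,0,0],0],[[0,0,0.04],[0,0,0],0],[[0,0,0],[0,0,0],0]]'>/dev/null; python3 free.py
```

```text
16.9167 [595.6  53.6 171. ] 1.4
17.1667 [595.8  53.6 170.7] 4.8
17.1667 [595.8  53.6 170.7] 4.8
17.1667 [595.8  53.6 170.7] 4.8
17.1667 [595.8  53.6 170.7] 4.8
17.1667 [595.8  53.6 170.7] 4.8
```

```bash

python3 -m creep '[[[0,0,0.04],[0,0,0],0],[[0,0,0.04],[0,0,0],0],[[0,0,0],[0,0,0],0],[[0,0,0],[0,0,0],0]]'; python3 -m creep '[[[0,0,0.03],[0,0,0],0],[[0,0,0.03],[0,0,0],0],[[0,0,0],[0,0,0],0],[[0,0,0],[0,0,0],0]]'
```

```text
time: 17.5
position: [596.0, 53.6, 170.4]
tool_rot: [0.707, 0.707, 0.001, 0.001]
wrist_force: [-1.1, -0.5, 7.4]
width: 0.171
time: 17.83
position: [596.1, 53.6, 170.2]
tool_rot: [0.707, 0.707, 0.001, 0.001]
wrist_force: [-2.1, -0.5, 10.4]
width: 0.171
```

```bash

python3 -m creep '[[[0,0,0.03],[0,0,0],0],[[0,0,0.03],[0,0,0],0],[[0,0,0.02],[0,0,0],0],[[0,0,0],[0,0,0],0],[[0,0,0],[0,0,0],0]]';python3 -m creep '[[[0,0,0],[0,0,0],0],[[0,0,0],[0,0,0],0],[[0,0,0],[0,0,0],0]]'
```

```text
time: 18.25
position: [596.2, 53.6, 170.0]
tool_rot: [0.707, 0.707, 0.001, 0.001]
wrist_force: [-1.8, -0.1, 12.7]
width: 0.167
time: 18.5
position: [596.3, 53.6, 170.0]
tool_rot: [0.707, 0.707, 0.001, 0.001]
wrist_force: [-2.3, -1.1, 12.7]
width: 0.168
```

```bash

python3 -m creep '[[[0,0,0.04],[0,0,0],0],[[0,0,0],[0,0,0],0],[[0,0,0],[0,0,0],0],[[0,0,0],[0,0,0],0],[[0,0,0],[0,0,0],0]]'
python3 -m creep '[[[0,0,-0.08],[0,0,0],0],[[0,0,-0.08],[0,0,0],0],[[0,0,-0.06],[0,0,0],0],[[0,0,-0.04],[0,0,0],0],[[0,0,0],[0,0,0],0]]'
```

```text
time: 18.92
position: [596.3, 53.6, 169.8]
tool_rot: [0.707, 0.707, 0.001, 0.001]
wrist_force: [-2.7, -0.8, 13.6]
width: 0.169
time: 19.33
position: [595.8, 53.6, 170.6]
tool_rot: [0.707, 0.707, 0.0, 0.0]
wrist_force: [-0.8, -1.1, 5.6]
width: 0.167
```

```bash

python3 -m creep '[[[0,0,-0.06],[0,0,0],0],[[0,0,-0.05],[0,0,0],0],[[0,0,0],[0,0,0],0],[[0,0,0],[0,0,0],0]]'
python3 -m creep '[[[0,0,0],[0,0,0],2.0],[[0,0,0],[0,0,0],2.0],[[0,0,0],[0,0,0],2.4],[[0,0,0],[0,0,0],2.4],[[0,0,0],[0,0,0],2.4]]' 30
python3 - <<'E'
from h import *
import cv2
im=bot.snapshot("wrist");a=cv2.resize(im[150:360,180:380,::-1],None,fx=2,fy=2,interpolation=cv2.INTER_CUBIC)
im=bot.snapshot("side");b=cv2.resize(im[125:209,260:340,::-1],None,fx=5,fy=5,interpolation=cv2.INTER_CUBIC)
cv2.imwrite("pics/ws9.png",cv2.hconcat([a,b]))
E
```

```text
time: 19.67
position: [595.6, 53.6, 170.8]
tool_rot: [0.707, 0.707, 0.0, 0.0]
wrist_force: [0.0, 0.4, 3.5]
width: 0.172
time: 20.08
position: [595.2, 53.7, 170.5]
tool_rot: [0.707, 0.707, -0.0, -0.0]
wrist_force: [-0.1, -0.6, -0.5]
width: 0.28
```

View pics/ws9.png

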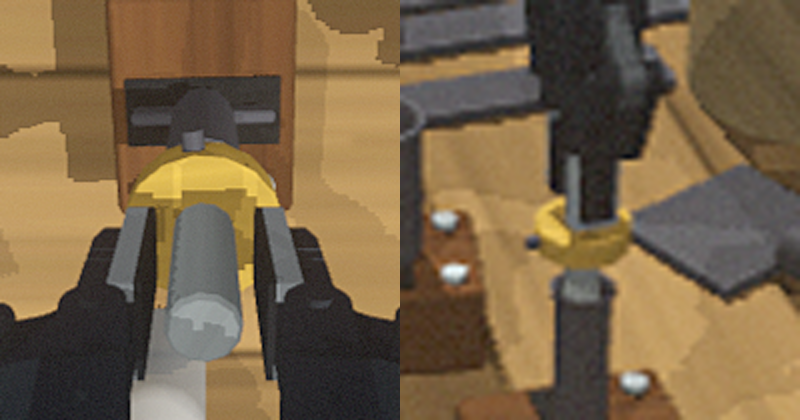

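```bash
sed 's/1.5 else/8 else/' free.py > free8.py
python3 -m creep '[[[0,0.1,0.15],[0,0,0],2.4],[[0,0,0.15],[0,0,0],2.4],[[0,0,0.1],[0,0,0],2.4],[[0,0,0],[0,0,0],2.4]]'>/dev/null; python3 free8.py &&
python3 -m creep '[[[0,0,0.1],[0,0,0],2.4],[[0,0,0.1],[0,0,0],2.4],[[0,0,0.1],[0,0,0],2.4],[[0,0,0],[0,0,0],2.4]]'>/dev/null; python3 free8.py &&
python3 -m creep '[[[0,0,0.1],[0,0,0],2.4],[[0,0,0.1],[0,0,0],2.4],[[0,0,0.1],[0,0,0],2.4],[[0,0,0],[0,0,0],2.4]]'>/dev/null; python3 free8.py &&
python3 -m creep '[[[0,0,0.1],[0,0,0],2.4],[[0,0,0.1],[0,0,0],2.4],[[0,0,0.1],[0,0,0],2.4],[[0,0,0],[0,0,0],2.4]]'>/dev/null; python3 free8.py
```

```text
20.5167 [596.2  53.6 166.5] 0.8
20.85 [596.5  53.6 163.9] 0.6
21.1833 [596.6  53.6 161.1] 3.8
21.5167 [596.4  53.6 157.7] 3.1
```

```bash

python3 -m creep '[[[0,0,0.1],[0,0,0],2.4],[[0,0,0.1],[0,0,0],2.4],[[0,0,0.1],[0,0,0],2.4],[[0,0,0],[0,0,0],2.4]]'>/dev/null; python3 free8.py &&
python3 -m creep '[[[0,0,0.1],[0,0,0],2.4],[[0,0,0.1],[0,0,0],2.4],[[0,0,0.1],[0,0,0],2.4],[[0,0,0],[0,0,0],2.4]]'>/dev/null; python3 free8.py &&
python3 -m creep '[[[0,0,0.1],[0,0,0],2.4],[[0,0,0.1],[0,0,0],2.4],[[0,0,0],[0,0,0],2.4]]'>/dev/null; python3 free8.py
python3 - <<'E'
from h import *
import cv2
im=bot.snapshot("wrist");a=cv2.resize(im[150:360,180:380,::-1],None,fx=2,fy=2,interpolation=cv2.INTER_CUBIC)
im=bot.snapshot("side");b=cv2.resize(im[125:209,260:340,::-1],None,fx=5,fy=5,interpolation=cv2.INTER_CUBIC)
cv2.imwrite("pics/ws10.png",cv2.hconcat([a,b]))
E
```

```text
21.85 [596.4  53.5 154.7] 4.2
22.1833 [596.3  53.6 151.6] 2.3
22.4333 [596.4  53.6 149.7] 3.4
```

View pics/ws10.png

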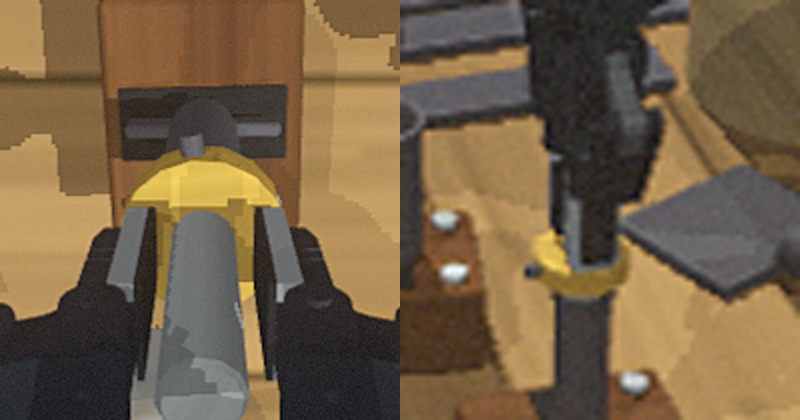

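```bash

python3 -m creep '[[[0,0,0.06],[0,0,0],2.4],[[0,0,0.06],[0,0,0],2.4],[[0,0,0],[0,0,0],2.4]]'>/dev/null; python3 free8.py &&
python3 -m creep '[[[0,0,0.06],[0,0,0],2.4],[[0,0,0.06],[0,0,0],2.4],[[0,0,0],[0,0,0],2.4]]'>/dev/null; python3 free8.py &&
python3 -m creep '[[[0,0,0.06],[0,0,0],2.4],[[0,0,0.06],[0,0,0],2.4],[[0,0,0],[0,0,0],2.4]]'>/dev/null; python3 free8.py &&
python3 -m creep '[[[0,0,0.06],[0,0,0],2.4],[[0,0,0.06],[0,0,0],2.4],[[0,0,0],[0,0,0],2.4]]'>/dev/null; python3 free8.py &&
python3 -m creep '[[[0,0,0.06],[0,0,0],2.4],[[0,0,0.06],[0,0,0],2.4],[[0,0,0],[0,0,0],2.4]]'>/dev/null; python3 free8.py &&
python3 -m creep '[[[0,0,0.06],[0,0,0],2.4],[[0,0,0.06],[0,0,0],2.4],[[0,0,0],[0,0,0],2.4]]'>/dev/null; python3 free8.py
```

```text
22.7833 [596.4  53.5 148.6] 3.2
23.0333 [596.4  53.6 147.4] 4.2
23.2833 [596.4  53.6 146.2] 3.3
23.5333 [596.4  53.6 145. ] 3.2
23.7833 [596.4  53.6 143.8] 3.4
24.0333 [596.4  53.6 142.5] 3.0
```

```bash

python3 -m creep '[[[0,0,0.04],[0,0,0],2.4],[[0,0,0.04],[0,0,0],2.4],[[0,0,0],[0,0,0],2.4]]'>/dev/null; python3 free8.py &&
python3 -m creep '[[[0,0,0.04],[0,0,0],2.4],[[0,0,0.04],[0,0,0],2.4],[[0,0,0],[0,0,0],2.4]]'>/dev/null; python3 free8.py &&
python3 -m creep '[[[0,0,0.04],[0,0,0],2.4],[[0,0,0.04],[0,0,0],2.4],[[0,0,0],[0,0,0],2.4]]'>/dev/null; python3 free8.py &&
python3 -m creep '[[[0,0,0.04],[0,0,0],2.4],[[0,0,0.04],[0,0,0],2.4],[[0,0,0],[0,0,0],2.4]]'>/dev/null; python3 free8.py &&
python3 -m creep '[[[0,0,0.04],[0,0,0],2.4],[[0,0,0.04],[0,0,0],2.4],[[0,0,0],[0,0,0],2.4]]'>/dev/null; python3 free8.py
```

```text
24.2833 [596.4  53.6 141.8] 3.1
24.5333 [596.5  53.6 141.4] 5.6
24.7833 [596.5  53.6 141.1] 9.6
24.7833 [596.5  53.6 141.1] 9.6
24.7833 [596.5  53.6 141.1] 9.6
```

```bash

python3 -m creep '[[[0,0,0.04],[0,0,0],2.4],[[0,0,0.04],[0,0,0],2.4],[[0,0,0],[0,0,0],2.4],[[0,0,0],[0,0,0],2.4]]'
python3 -m creep '[[[0,0,0.03],[0,0,0],2.4],[[0,0,0.02],[0,0,0],2.4],[[0,0,0],[0,0,0],2.4],[[0,0,0],[0,0,0],2.4]]'
```

```text
time: 25.12
position: [596.5, 53.6, 140.9]
tool_rot: [0.707, 0.707, 0.0, 0.0]
wrist_force: [-1.7, -0.9, 11.3]
width: 0.281
time: 25.45
position: [596.6, 53.6, 140.7]
tool_rot: [0.707, 0.707, 0.0, 0.001]
wrist_force: [-4.7, -0.8, 13.2]
width: 0.286
```

```bash

python3 -m creep '[[[0,0,0.04],[0,0,0],2.4],[[0,0,0.03],[0,0,0],2.4],[[0,0,0],[0,0,0],2.4],[[0,0,0],[0,0,0],2.4]]'
python3 -m creep '[[[0,0,0],[0,0,0],2.4],[[0,0,0],[0,0,0],2.4],[[0,0,0],[0,0,0],2.4],[[0,0,0],[0,0,0],2.4]]'
```

```text
time: 25.78
position: [596.6, 53.6, 140.5]
tool_rot: [0.707, 0.707, 0.0, 0.001]
wrist_force: [-3.9, 0.2, 15.7]
width: 0.277
time: 26.12
position: [596.6, 53.6, 140.5]
tool_rot: [0.707, 0.707, 0.0, 0.001]
wrist_force: [-4.8, 0.6, 15.9]
width: 0.28
```

```bash

python3 -m creep '[[[0,0,0.05],[0,0,0],2.4],[[0,0,0],[0,0,0],2.4],[[0,0,0],[0,0,0],2.4],[[0,0,0],[0,0,0],2.4]]'
python3 -m creep '[[[0,0,-0.08],[0,0,0],2.4],[[0,0,-0.08],[0,0,0],2.4],[[0,0,-0.08],[0,0,0],2.4],[[0,0,-0.08],[0,0,0],2.4],[[0,0,-0.08],[0,0,0],2.4]]'
python3 -m creep '[[[0,0,-0.1],[0,0,0],2.6],[[0,0,-0.1],[0,0,0],3],[[0,0,-0.1],[0,0,0],3.5],[[0,0,-0.1],[0,0,0],4],[[0,0,0],[0,0,0],4]]'
python3 -m creep '[[[0,0,0],[0,0,0],4],[[0,0,0],[0,0,0],4],[[0,0,0],[0,0,0],4]]'
python3 - <<'E'
from h import *
import cv2
im=bot.snapshot("wrist");a=cv2.resize(im[150:360,180:380,::-1],None,fx=2,fy=2,interpolation=cv2.INTER_CUBIC)
im=bot.snapshot("side");b=cv2.resize(im[125:209,260:340,::-1],None,fx=5,fy=5,interpolation=cv2.INTER_CUBIC)
cv2.imwrite("pics/ws11.png",cv2.hconcat([a,b]))
E
```

```text
time: 26.45
position: [596.6, 53.6, 140.3]
tool_rot: [0.707, 0.707, 0.0, 0.001]
wrist_force: [-6.0, 0.4, 17.8]
width: 0.284
time: 26.87
position: [596.4, 53.5, 141.9]
tool_rot: [0.707, 0.707, 0.0, 0.0]
wrist_force: [-0.2, -0.3, 1.2]
width: 0.278
time: 27.28
position: [596.4, 53.5, 145.7]
tool_rot: [0.707, 0.707, -0.0, -0.0]
wrist_force: [0.1, 0.3, -0.2]
width: 0.469
time: 27.53
position: [596.4, 53.6, 145.7]
tool_rot: [0.707, 0.707, -0.0, -0.0]
wrist_force: [0.3, 0.0, -0.3]
width: 0.467
```

View pics/ws11.png

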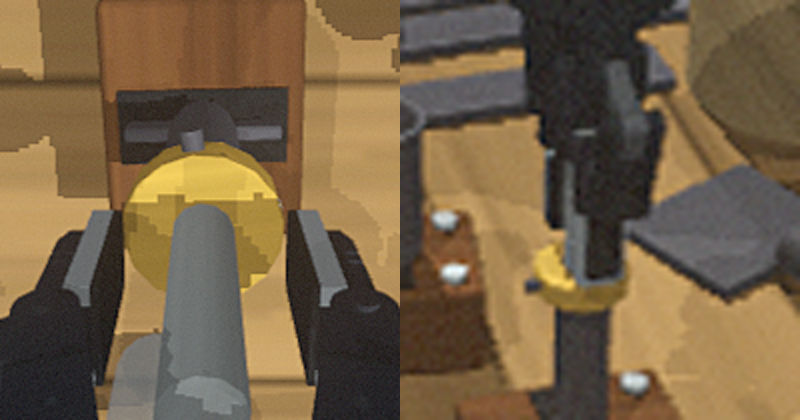

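```bash

python3 -m creep '[[[0,0,-0.5],[0,0,0],5],[[0,0,-1],[0,0,0],5],[[0,0,-1.5],[0,0,0],5],[[0,0,-2],[0,0,0],5],[[0,0,-2],[0,0,0],5]]' |sed -n '2p;4p'
python3 -m creep '[[[0,0,-2],[0,0,0],5],[[0,0,-2],[0,0,0],5],[[0,0,-1],[0,0,0],5],[[0,0,0],[0,0,0],5],[[0,0,0],[0,0,0],5]]' |sed -n '2p;4p'
python3 -m creep '[[[0,-2,0],[0,0,0],5],[[0,-3,0],[0,0,0],5],[[0,-3,0],[0,0,0],5],[[0,-2,0],[0,0,0],5],[[0,0,0],[0,0,0],5]]' |sed -n '2p;4p'
python3 - <<'E'
from h import *
import cv2
s=bot.sense();print(s["time"],s["position"])
im=bot.snapshot("wrist");a=cv2.resize(im[:,:,::-1],(400,300))
t=bot.snapshot("top");c=cv2.resize(t[145:205,200:280,::-1],(400,300),interpolation=cv2.INTER_CUBIC)
im=bot.snapshot("side");b=cv2.resize(im[125:215,240:360,::-1],(400,300),interpolation=cv2.INTER_CUBIC);d=cv2.resize(im[:,:,::-1],(400,300))
cv2.imwrite("pics/all12.png",cv2.vconcat([cv2.hconcat([a,b]),cv2.hconcat([c,d])]))
for z in (76.8,130,142,206.8): print(z,proj("side",[597,53.6,z]))
E
```

```text
position: [596.3, 53.6, 217.3]
wrist_force: [0.6, -0.0, 0.7]
position: [596.6, 53.6, 266.3]
wrist_force: [0.1, -0.1, -0.6]
position: [491.9, 54.2, 264.3]
wrist_force: [-0.5, -0.0, -0.1]
28.8833 [491.94482167  54.21650715 264.32619206]
76.8 [294.55099128 200.99133848]
130 [295.06647861 181.49376966]
142 [295.18737573 176.92100957]
206.8 [295.8720438  151.02442147]
```

View pics/all12.png

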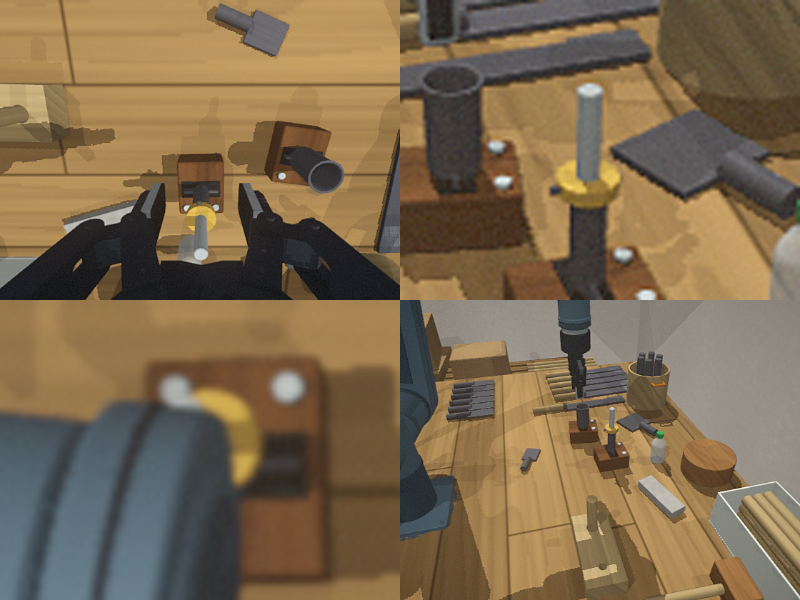

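```bash
python3 -c "
from rig import bot
print(bot.sense()['qvel'].round(3)); print(bot.hand_in())"
```

```text
[-0.001  0.02  -0.024 -0.     0.001 -0.   ]
the job is handed in; nothing more can be done
None
```

I moved the rod from the rack into the narrow socket and lowered it while gripped until it touched bottom about 53 mm below the rim. I pressed it home with about 15 N, let go, and pushed the ring down the rod with the fingertips onto the rim. I pressed the ring at about 16 N, briefly 18 N, then backed the arm clear and handed in at about 29 s.

**Last checks:**
- In the side view, the rod stands upright with its top within half a pixel in height of where a bottomed rod should be, and the ring sits on the rim.
- The ring met the rim at a finger height of about 141.6 mm, against an expected 142 mm.
- The rod, rack and sockets look as they should, and nothing else appears to have moved.

**What did not fully agree:**
- The cameras and the robot disagreed by 1–3 mm on sideways position. I averaged them, and the rod went in without any side force.
- In the final top view the arm partly hid the socket, so I relied on the side and wrist views.
- While I pressed the ring, the wrist showed a sideways force of up to 6 N. It was gone after I backed off.

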